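Slide the steel tray home in the tasting rack

TASK

Put the steel tray away in the rack: take it by its wooden grip and slide it, leading with its plain back edge, onto the lowest pair of rails on which it passes clear over the vessel standing inside the rack. Push it gently all the way home, until it comes up against the back stop and the white roller has dropped in behind its back flange, then let go. Do not force it, and do not disturb the beaker, the glass or the gift box.

Things in the scene. Friction and masses are not known exactly. Their poses are not given: they have to be found in the camera images.
- tray: Loose shallow steel tray, 180 mm long (its x) by 140 mm wide (its y), 0.2 to 0.3 kg. Origin: centre of the underside of the pan; z up. A flange 4 mm thick runs all round, its underside 8 mm above the origin, the pan hanging 8 mm below it; the side flanges that run in the rails are 14 mm wide. A bow handle with a dark wooden grip projects to -x; the plain back edge is at +x.
- tray_grip (a point): Centre of the tray's wooden grip: a rounded bar 94 mm long (along the tray's y), 18 mm thick (x), 26 mm high, at x = -155, z = 32 mm in the tray's frame. Best pinched from above across its 18 mm (56 mm free on the tray's side). Held there, the tray hangs out to +x and its back edge droops up to 4 mm.
- tray_back (a point): Middle of the tray's back edge, at x = 90, z = 10 mm in the tray's frame; this edge goes into the rack first. The back flange behind it is 40 mm deep; then the pan is open from above.
- tray_rack: Fixed wooden rack, 183 mm wide, 263 mm high, with four pairs of aluminium channel rails, open to its -x: the tray slides in along the rack's +x, axes parallel. No floor; origin on the chest's surface under the middle, z up. Nothing crosses the opening. The rack is light work: the tray must never press on it with more than 30 N.
- rails_1 (a point): Lowest rail pair: point midway between the two rails at the height of their running faces (on which the side flanges' undersides slide), where their straight part begins: x = -85, z = 60 mm in the rack's frame. Every channel is 7 mm high inside, 145 mm wide between its webs, straight to x = 95 mm.
- rails_2 (a point): The same point of the second rail pair, z = 100 mm. From x = -85 out to -111 mm the mouth of every channel flares by 7 mm up, down and to the sides.
- rails_3 (a point): The same point of the third rail pair, z = 140 mm. The back stop (rubber buffers that give 2 mm) with its roller catches is adjustable in depth and its setting is not known: a tray that is home has its origin anywhere from x = -16 to +16 mm in the rack's frame, so home must be felt.
- rails_4 (a point): The same point of the fourth (top) rail pair, z = 180 mm.
- spit_beaker: Stoneware beaker with a dark band, 63 mm wide, 80 mm high, origin under its middle. It or the tasting glass stands on the chest inside the rack, the other beside the work; leave both alone.
- tasting_glass: Empty stemmed tasting glass, 64 mm wide, 155 mm high, origin under its middle. It or the beaker stands inside the rack; leave both alone.
- gift_box: Closed maroon card gift box, 71 x 120 x 75 mm high, origin under its middle; leave it alone.
- catch_2 (a joint): Spring arm of the white roller over rail pair 2 (each pair has one), rad. 0 at rest; about 0.06 while the roller rides on the tray's back flange, which it meets some 47 mm before home (the push rises by 4 to 8 N there, then falls); below 0.03 again once it has dropped in behind the flange and draws the tray against the stop.
- catch_4 (a joint): The same roller catch over rail pair 4 (top).

How it is judged:
By the outcome, as a careful person would: the job done as asked, in the order asked, and still so for the second after the job is handed in, with the robot touching nothing.
It also fails if it takes over 48 s, if anything falls off the work surface, if the arm or the gripper's body presses on something with over 40 N, if the wrist force passes 120 N, or if a joint passes its speed limit or range.

ROBOT

A 6-joint arm with a two-finger parallel gripper is mounted at the origin on a cart in front of the work surface, level with it; the furniture and walls round the work are solid. World frame = base frame: x ahead of the robot, y to its left, z up, the work surface at z = 0. Lengths are in mm, angles in rad, forces in N, time in s.
With the tool pointing down it reaches from about 400 to 925 mm from the base axis. Payload 12.5 kg.
Tool frame: the origin (TCP) lies at the centre of the arm's flange, where the gripper is bolted on; the fingertips stand 190 mm ahead of it and the grasp point (between the pads) lies env.grip_point_offset ahead of it (env.grip_point_offset is the distance from the TCP to the grasp point, in mm); z points along the fingers, x is the direction in which the jaws open and shut, and the axes are right-handed (so a half turn about z gives the same grasp; the last joint's range is limited). The gripper opens to 95 mm and grips with 3 to 60 N. Pads are 20 mm wide; open, the fingers measure 119 mm over their backs; the gripper's body (75 mm by 180 mm) begins 59 mm behind the grasp point.
Start: joints at [-1.362, 0.491, 1.559, -0, 1.092, -0.106], TCP at [193.536, -594.28, 404.761] pointing down, gripper open.
Joint ranges: [-3.1, 3.1], [-0.84, 2.19], [0.05, 2.79], [-1.13, 4.28], [0.06, 2.93], [-2.69, 2.69]. Speed limits (rad/s): [2.22, 2.22, 2.79, 3.14, 3.14, 3.14].

INTERFACE

Orientations are given as [roll, pitch, yaw] about the fixed x, y, z axes, in that order (R = Rz(yaw) Ry(pitch) Rx(roll)).
In Python, from cell import state, read_camera, camera_model, job_done, env gives the robot as it stands.
- The arm moves only by the tool arm_command, never from a script. Its argument "steps" is a list of rows, each a list of 6 numbers: the shift along the tool's x, y, z in cm, then the turn, a rotation vector about the tool's x, y, z in degrees. In form: [[dx, dy, dz, rx, ry, rz], ...]. A call has 1 to 12 rows; each row is the pose to reach, as a shift and turn from the pose commanded when the call began, along the tool's axes at that moment; what a row does not reach only later rows make up. A row lasts 1/12 s, in which the tool goes at most 41.7 mm and 7.16 degrees, less where a joint would pass 70% of its speed; a pose out of reach is approached as far as the arm can. A call with a gripper value outside its range is refused whole. "jaw" is the finger opening in cm, from 0 to 9.51, set as the call begins (left out, the last holds). The fingers move at their own pace and stop on an object; the grip force is fixed at half the most. Time passes only in rows, so rows that repeat a pose let the fingers close. It gives the time, the measured TCP pose, the force and the opening at its end, in the units of the state.
- state(): the state, without advancing time (a new reading comes with each control period).
- read_camera(name): name is "side" or "top" or "wrist"; returns the picture (480x640x3 uint8, red, green, blue); there is no depth.
- camera_model(name): a dict with "K" (3x3 intrinsics, pixels), "xyz" and "rotation" of the camera in the world. Camera axes: x right, y up, looking along -z (the intrinsics and any distortion apply to the point x, -y, -z); pixel columns grow to the right and rows downward; lengths in mm; the calibration is good to about 2 mm. The wrist camera is an equidistant fisheye: a pixel r from the principal point sees the ray r / f radians off the axis. A picture is of the moment at which its call begins: read the wrist's pose just before it. camera_model takes no time and is no camera call; for the wrist camera it gives the pose at the moment of the call.
- job_done(): hands the job in, once; it reports no verdict.
The state is a dict: "t": time; "joints": joint angles; "qvel": joint speeds; "tau": joint torques, N m; "eef_pos": TCP position; "tcp_rot": TCP orientation; "ft_force": force on the tool from outside, world axes, zero at the start; "moment": the same for the moment, N m; "opening": opening from 0.0 (shut) to 1.0 (fully open).
Only numpy, scipy, OpenCV 4.12 (cv2) and the standard library are available. Lean on these libraries where they do the work, as an engineer would, in place of code of your own. Each camera call takes 0.05 s, during which the arm holds its last target. There are 200 camera calls.

## Working session

There is one attempt and no reset: what is moved stays moved. The work goes in short steps, Python scripts to look and compute and a tool call to move; the robot and the scene stay as the last step left them, time stands still between calls to the robot, and variables do not carry over. Pictures are saved under pics/ and viewed, about 8 in all and at most 12, crops included, and the job is handed in when it is done.

Besides the shell and the picture viewer there is one more tool, called after "Call:" as name([rows], argument=value, ...), one row to a line, values as JSON. arm_command: Moves the arm, as the interface text tells. Its arguments: {"type":"object","properties":{"steps":{"type":"array"},"jaw":{"type":"number"}},"required":["steps"]}

```bash
mkdir -p pics; ls; python3 - <<'E'
from cell import state, read_camera, camera_model, env
import cv2,numpy as np
print(state()); print(env.grip_point_offset)
for n in ["side","top","wrist"]:
    m=camera_model(n); print(n,{k:(np.round(v,4).tolist() if not isinstance(v,str) else v) for k,v in m.items()})
    cv2.imwrite(f"pics/{n}0.png",read_camera(n)[:,:,::-1])
E
```

```text
pics
{'t': 0.0, 'joints': array([-1.36159727e+00,  4.91590624e-01,  1.55944469e+00,  5.11279562e-06,
        1.09170368e+00, -1.05621001e-01]), 'qvel': array([-4.33971120e-04,  2.98582375e-04, -2.36892334e-03, -5.85398470e-04,
       -8.24870751e-04, -4.03213786e-05]), 'tau': array([ 3.22863096e-03, -6.12633848e+01, -2.58184594e+01,  6.93239481e-02,
        4.81184351e-02, -7.11094117e-05]), 'eef_pos': array([ 193.53254089, -594.25450232,  404.14396383]), 'tcp_rot': array([-3.14146729e+00,  1.13947555e-03, -1.25597855e+00]), 'ft_force': array([-0.15745301, -0.3582771 ,  0.31126594]), 'moment': array([-0.0387797 ,  0.0224367 , -0.00561008]), 'opening': 0.9971703266037915}
171.3
side {'K': [[503.0196, 0.0, 315.1228], [0.0, 503.0196, 234.7851], [0.0, 0.0, 1.0]], 'xyz': [731.3394, 736.0805, 1224.2923], 'rotation': [0.5473, -0.0015, 2.8925]}
top {'K': [[523.8628, 0.0, 315.0871], [0.0, 523.8628, 248.1107], [0.0, 0.0, 1.0]], 'xyz': [389.8922, 107.1804, 1157.7629], 'rotation': [0.1847, -0.0139, -1.598]}
wrist {'K': [[371.6483, 0.0, 324.0299], [0.0, 371.6483, 238.5932], [0.0, 0.0, 1.0]], 'xyz': [263.826, -571.812, 383.3285], 'rotation': [-0.262, 0.0026, -1.2551]}
```

View pics/side0.png

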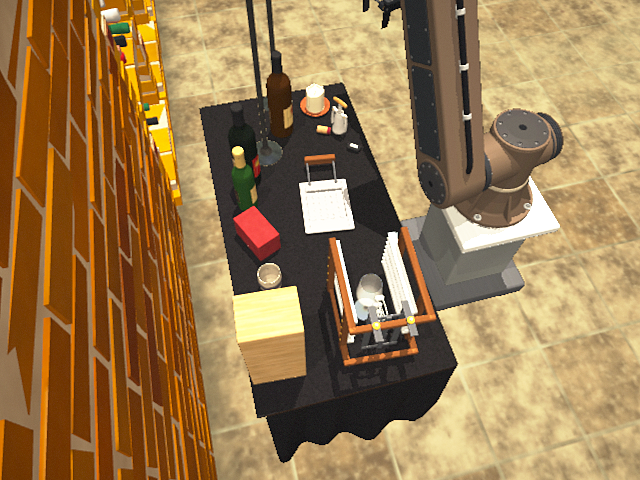

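View pics/top0.png

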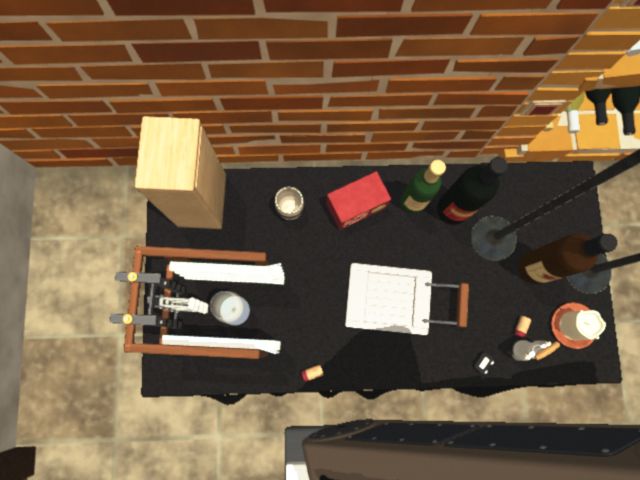

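```bash
python3 - <<'E'
import cv2,numpy as np
t=cv2.imread("pics/top0.png");s=cv2.imread("pics/side0.png")
a=cv2.resize(t[180:370,110:320],None,fx=1.9*2,fy=1.9*2,interpolation=cv2.INTER_CUBIC)[:600]
a=cv2.resize(t[175:365,110:310],(400,380),interpolation=cv2.INTER_CUBIC)
b=cv2.resize(s[220:410,230:430],(400,380),interpolation=cv2.INTER_CUBIC)
cv2.imwrite("pics/crop1.png",np.hstack([a,b]))
E
```

```text
(no output)
```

View pics/crop1.png

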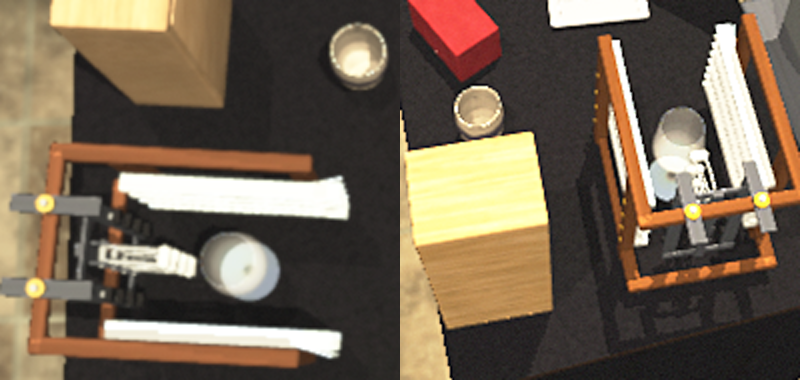

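```bash
cat > h.py <<'E'
import numpy as np, cv2
from scipy.spatial.transform import Rotation as Ro
from cell import camera_model
def cam(n):
    m=camera_model(n); return m,np.array(m["K"]),np.array(m["xyz"]),Ro.from_euler("xyz",m["rotation"]).as_matrix()
def ray(n,uv,c=None):
    m,K,p,R=c or cam(n); x=(uv[0]-K[0,2])/K[0,0]; y=(uv[1]-K[1,2])/K[1,1]
    if n=="wrist":
        r=np.hypot(x,y); s=np.sin(r)/max(r,1e-9); d=np.array([x*s,-y*s,-np.cos(r)])
    else: d=np.array([x,-y,-1.]); d/=np.linalg.norm(d)
    return p,R@d
def plane(n,uv,z,c=None):
    p,d=ray(n,uv,c); return p+d*(z-p[2])/d[2]
def proj(n,P,c=None):
    m,K,p,R=c or cam(n); q=R.T@(np.array(P)-p); v=np.array([q[0],-q[1],-q[2]])
    if n=="wrist":
        rr=np.hypot(v[0],v[1]); th=np.arctan2(rr,v[2]); a=v[:2]/max(rr,1e-9)*th
    else: a=v[:2]/v[2]
    return np.array([K[0,0]*a[0]+K[0,2],K[1,1]*a[1]+K[1,2]])
def tri(*obs):
    A=np.zeros((3,3));b=np.zeros(3)
    for p,d in obs:
        M=np.eye(3)-np.outer(d,d);A+=M;b+=M@p
    X=np.linalg.solve(A,b); return X,[round(float(np.linalg.norm((np.eye(3)-np.outer(d,d))@(X-p))),1) for p,d in obs]
E
python3 - <<'E'
from h import *
np.set_printoptions(precision=1,suppress=True)
T=cv2.imread("pics/top0.png");S=cv2.imread("pics/side0.png")
def blobs(I,m,amin):
    n,l,st,ce=cv2.connectedComponentsWithStats(m.astype(np.uint8))
    return [(l==i,st[i],ce[i]) for i in range(1,n) if st[i,4]>amin]
for nm,I,roiT,roiG in (("top",T,(255,345,335,440),(275,335,450,475)),("side",S,(172,240,290,362),(150,168,298,342))):
    w=np.zeros(I.shape[:2],bool);r0,r1,c0,c1=roiT;w[r0:r1,c0:c1]=I[r0:r1,c0:c1].min(2)>130
    B=max(blobs(I,w,200),key=lambda b:b[1][4]); cnt=cv2.findContours(B[0].astype(np.uint8),0,2)[0][0]
    box=cv2.boxPoints(cv2.minAreaRect(cnt)); h=cv2.approxPolyDP(cv2.convexHull(cnt),5,True)[:,0]
    print(nm,"tray hull",h.tolist(), [plane(nm,p,12)[:2].round(0).tolist() for p in h])
    r0,r1,c0,c1=roiG;g=np.zeros_like(w);hsv=cv2.cvtColor(I,cv2.COLOR_BGR2HSV)[r0:r1,c0:c1]
    g[r0:r1,c0:c1]=(hsv[...,0]<20)&(hsv[...,1]>110)&(hsv[...,2]>60)
    B=max(blobs(I,g,30),key=lambda b:b[1][4]);print("grip",B[2],cv2.minAreaRect(np.argwhere(B[0])[:,::-1].astype(np.float32)))
    print(plane(nm,B[2],40))
    if nm=="top":gt=B[2]
    else: print("tri grip",tri(ray("top",gt),ray("side",B[2])))
print("glass",tri(ray("top",(229,308)),ray("side",(371,288))))
print("beaker",tri(ray("top",(289,201)),ray("side",(269,271))))
for a,b in (((132,277),(376,326)),((127,320),(411,321))): print("knob",tri(ray("top",a),ray("side",b)))
for a,b in (((137,252),(347,361)),((128,349),(434,316))): print("c",tri(ray("top",a),ray("side",b)),plane("top",a,263))
for uv in ((265,252),(265,262),(261,350),(262,358),(137,248),(126,351)): print(uv,plane("top",uv,263))
E
```

```text
top tray hull [[351, 264], [430, 271], [427, 333], [346, 326]] [[566.0, 7.0], [546.0, -168.0], [411.0, -152.0], [430.0, 23.0]]
grip [462.6 304.9] ((462.5498352050781, 304.95477294921875), (10.416768074035645, 44.28315353393555), 2.726310968399048)
[ 467.1 -225.8   40. ]
side tray hull [[334, 172], [345, 179], [354, 227], [307, 233], [299, 183], [308, 172]] [[436.0, -183.0], [411.0, -149.0], [434.0, 23.0], [568.0, 9.0], [549.0, -168.0], [513.0, -202.0]]
grip [318.9 158.9] ((319.3902587890625, 159.01219177246094), (9.6075439453125, 31.472990036010742), 83.6598129272461)
[ 474.  -221.5   40. ]
tri grip (array([ 469.6, -230.7,   27. ]), [1.9, 1.9])
glass (array([468.3, 260.9, 113.9]), [0.3, 0.3])
beaker (array([696.4, 138.2,  80.1]), [2.5, 2.5])
knob (array([516.6, 406.1, 256.5]), [1.8, 1.8])
knob (array([443.3, 412.6, 254.3]), [1.8, 1.8])
c (array([579.4, 432.1, 154.9]), [1.9, 1.9]) [557.4 397.9 263. ]
c (array([393.4, 411.6, 249.1]), [0.3, 0.3]) [393.1 407.1 263. ]
(265, 252) [552.  177.1 263. ]
(265, 262) [534.4 177.3 263. ]
(261, 350) [385.4 185.4 263. ]
(262, 358) [372.2 183.9 263. ]
(137, 248) [564.4 398.1 263. ]
(126, 351) [389.9 410.3 263. ]
```

```bash
python3 - <<'E'
import cv2,numpy as np
t=cv2.imread("pics/top0.png");s=cv2.imread("pics/side0.png")
a=cv2.resize(t[240:365,110:290],(720,500),interpolation=cv2.INTER_CUBIC)
cv2.imwrite("pics/crop2.png",a)
E
```

```text
(no output)
```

View pics/crop2.png

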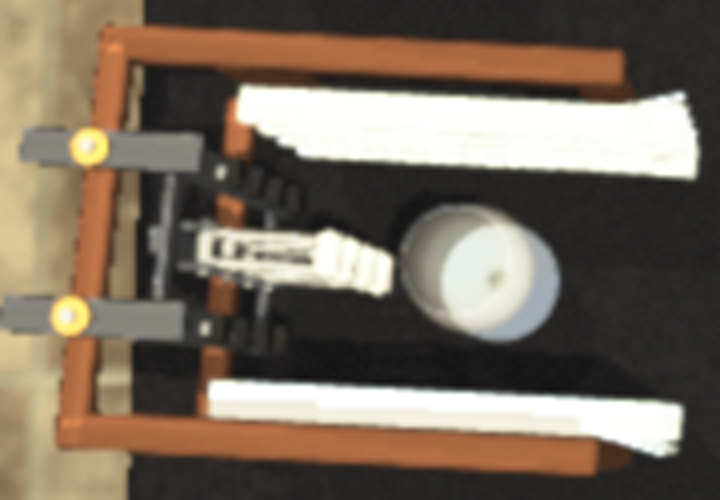

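```bash
cat > mv.py <<'E'
from h import *
from cell import state
np.set_printoptions(precision=2,suppress=True)
def step(tcp,yaw,base=None):
    s=state(); p,r=base or (s["eef_pos"],s["tcp_rot"])
    R=Ro.from_euler("xyz",r); Q=Ro.from_euler("xyz",[np.pi,0,yaw])
    return R.inv().apply(np.array(tcp)-p)/10, np.degrees((R.inv()*Q).as_rotvec())
E
python3 - <<'E'
from mv import *
yaw=np.radians(83.5-180)
print(step([470.5,-226.5,300],yaw))
for uv in ((136.2,247.5),(265.5,253),(125,351.2),(259,358.5)):
  print(plane("top",uv,263)[:2],plane("top",uv,220)[:2])
E
```

```text
(array([-26.39, -37.72,  10.46]), array([ 0.01,  0.04, 24.53]))
[565.36 399.51] [573.8  413.55]
[550.18 176.29] [557.88 179.61]
[389.63 411.9 ] [389.62 426.54]
[371.57 188.89] [370.69 192.81]
```

Call:
arm_command([
  [-1,-1.5,0.4,0,0,1],
  [-3,-4.5,1.2,0,0,3],
  [-5.5,-8,2.2,0,0,5],
  [-8,-11.5,3.2,0,0,7.5],
  [-10.6,-15.1,4.2,0,0,10],
  [-13.2,-18.8,5.2,0,0,12.3],
  [-15.8,-22.6,6.3,0,0,14.7],
  [-18.4,-26.4,7.3,0,0,17.2],
  [-21,-30.1,8.4,0,0,19.6],
  [-23.6,-33.8,9.4,0,0,22],
  [-25.4,-36.4,10.1,0,0,23.7],
  [-26.4,-37.7,10.5,0,0,24.5],
], jaw=6.5)

```text
t: 1.15
eef_pos: [471.2, -224.8, 299.3]
tcp_rot: [-3.141, -0.0, -1.686]
ft_force: [0.2, -1.3, 0.1]
opening: 0.683
```

```bash
python3 - <<'E'
from mv import *
from cell import read_camera
import pickle
c=cam("wrist"); I=read_camera("wrist")[:,:,::-1]; cv2.imwrite("pics/w1.png",I); pickle.dump(c,open("c1.pkl","wb"))
print(state()["eef_pos"],state()["tcp_rot"],state()["qvel"]); print(proj("wrist",[470.5,-226.5,32],c))
hsv=cv2.cvtColor(np.ascontiguousarray(I),cv2.COLOR_BGR2HSV)
g=((hsv[...,0]<20)&(hsv[...,1]>110)&(hsv[...,2]>50)).astype(np.uint8)
n,l,st,ce=cv2.connectedComponentsWithStats(g)
for i in range(1,n):
    if st[i,4]>300: print(st[i],ce[i],cv2.minAreaRect(np.argwhere(l==i)[:,::-1].astype(np.float32)),plane("wrist",ce[i],45,c),plane("wrist",ce[i],32,c))
E
```

```text
[ 473.72 -220.13  297.83] [ 3.14  0.   -1.68] [-0.1  -0.02  0.01 -0.01  0.04 -0.2 ]
[326.91 249.91]
[   0    0  117   85 5587] [37.63 35.31] ((58.0, 42.0), (84.0, 116.0), 90.0) [671.86 -21.25  45.  ] [678.95  -9.43  32.  ]
[  491    45   149   141 13873] [577.4  113.06] ((565.0, 115.0), (140.0, 148.0), 90.0) [ 555.6  -420.34   45.  ] [ 556.21 -430.76   32.  ]
[ 310  180   31  137 3898] [324.67 247.47] ((325.0, 248.0), (136.0, 30.0), 90.0) [ 476.23 -225.59   45.  ] [ 472.43 -225.16   32.  ]
[ 551  209   79   90 2030] [582.83 241.24] ((581.1464233398438, 247.5215606689453), (49.4793815612793, 99.31078338623047), 50.3558235168457) [ 457.25 -426.58   45.  ] [ 452.39 -437.34   32.  ]
[470 251  45  41 656] [488.92 272.1 ] ((492.1100769042969, 275.3669738769531), (32.10333251953125, 45.78450012207031), 28.300758361816406) [ 444.18 -340.48   45.  ] [ 438.58 -346.44   32.  ]
[226 366 324  26 688] [407.25 383.43] ((387.70263671875, 382.5455627441406), (15.31786823272705, 323.3867492675781), 86.72950744628906) [ 357.72 -277.47   45.  ] [ 347.31 -279.92   32.  ]
[  0 427  32  53 839] [  9.99 461.72] ((15.5, 453.0), (31.0, 52.0), 0.0) [201.93 262.83  45.  ] [182.85 290.47  32.  ]
```

View pics/w1.png

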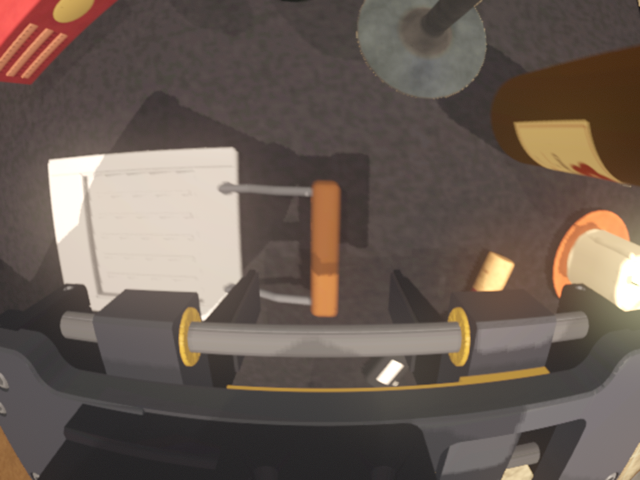

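```bash
python3 - <<'E'
from mv import *
from cell import read_camera
read_camera("wrist");read_camera("wrist")
c=cam("wrist"); I=np.ascontiguousarray(read_camera("wrist")[:,:,::-1])
s=state();print(s["eef_pos"],s["tcp_rot"],s["ft_force"])
hsv=cv2.cvtColor(I,cv2.COLOR_BGR2HSV)
g=((hsv[...,0]<20)&(hsv[...,1]>110)&(hsv[...,2]>50)).astype(np.uint8);g[:,:280]=0;g[:,380:]=0;g[340:]=0
n,l,st,ce=cv2.connectedComponentsWithStats(g);i=1+np.argmax(st[1:,4])
x,y,w,h=st[i,:4];print(st[i],ce[i],plane("wrist",ce[i],45,c),plane("wrist",ce[i],32,c))
print([plane("wrist",q,32,c) for q in ((x+w/2,y),(x+w/2,y+h))])
print("tri",tri(ray("wrist",ce[i],c),ray("top",(462.6,304.9))),tri(ray("wrist",ce[i],c),ray("side",(318.9,158.9))))
print(step([472,-226,206.5],np.radians(-96.5)))
E
```

```text
[ 470.72 -225.73  299.42] [ 3.14  0.   -1.68] [ 0.27 -0.14  0.33]
[ 314  181   30  137 3712] [327.7  248.04] [ 475.62 -226.79   45.  ] [ 471.75 -226.47   32.  ]
[array([ 517.73, -232.2 ,   32.  ]), array([ 417.85, -221.81,   32.  ])]
tri (array([ 469.2 , -227.8 ,   27.99]), [1.9, 1.9]) (array([ 472.55, -226.5 ,   34.  ]), [0.2, 0.2])
(array([ 0.01, -0.14,  9.29]), array([0.04, 0.01, 0.2 ]))
```

Call:
arm_command([
  [0,-0.1,2,0,0,0],
  [0,-0.1,4,0,0,0],
  [0,-0.1,6,0,0,0],
  [0,-0.1,8,0,0,0],
  [0,-0.1,9.3,0,0,0],
  [0,-0.1,9.3,0,0,0],
])

```text
t: 1.85
eef_pos: [470.2, -227.9, 204.9]
tcp_rot: [3.139, 0.001, -1.686]
ft_force: [0.1, 0.7, -0.1]
opening: 0.682
```

Call:
arm_command([
  [0,0,0,0,0,0],
  [0,0,0,0,0,0],
  [0,0,0,0,0,0],
  [0,0,0,0,0,0],
  [0,0,0,0,0,0],
  [0,0,0,0,0,0],
  [0,0,0,0,0,0],
  [0,0,0,0,0,0],
], jaw=0)

```text
t: 2.52
eef_pos: [471.3, -226.6, 206.9]
tcp_rot: [-3.141, -0.0, -1.684]
ft_force: [2.5, -0.5, 0.9]
opening: 0.184
```

Call:
arm_command([
  [0,0,-0.4,0,0,0],
  [0,0,-1.2,0,0,0],
  [0,0,-2.5,0,0,0],
  [0,0,-4.2,0,0,0],
  [0,0,-6.2,0,0,0],
  [0,0,-8.5,0,0,0],
  [0,0,-10.8,0,0,0],
  [0,0,-13,0,0,0],
  [0,0,-15,0,0,0],
  [0,0,-16.5,0,0,0],
  [0,0,-17.2,0,0,0],
  [0,0,-17.5,0,0,0],
])

```text
t: 3.52
eef_pos: [471.0, -226.5, 383.0]
tcp_rot: [-3.14, -0.001, -1.683]
ft_force: [0.9, -0.4, -3.2]
opening: 0.189
```

```bash
python3 - <<'E'
from mv import *
from cell import read_camera
import pickle
for k in range(3): read_camera("side")
c=cam("wrist"); I=read_camera("wrist")[:,:,::-1]; s=state();print(s["eef_pos"],s["tcp_rot"],s["ft_force"],s["moment"],s["opening"])
S=read_camera("side")[:,:,::-1];T=read_camera("top")[:,:,::-1]
cv2.imwrite("pics/w2.png",I);cv2.imwrite("pics/s2.png",S);cv2.imwrite("pics/t2.png",T)
pickle.dump(c,open("c2.pkl","wb"))
a=cv2.resize(T[200:400,110:380],(405*2-10,592)); 
cv2.imwrite("pics/t2c.png",a)
E
```

```text
[ 471.1  -226.6   380.87] [ 3.14  0.   -1.68] [-0.07 -0.38 -3.14] [-0.35  0.07 -0.03] 0.18537277601617239
```

View pics/w2.png

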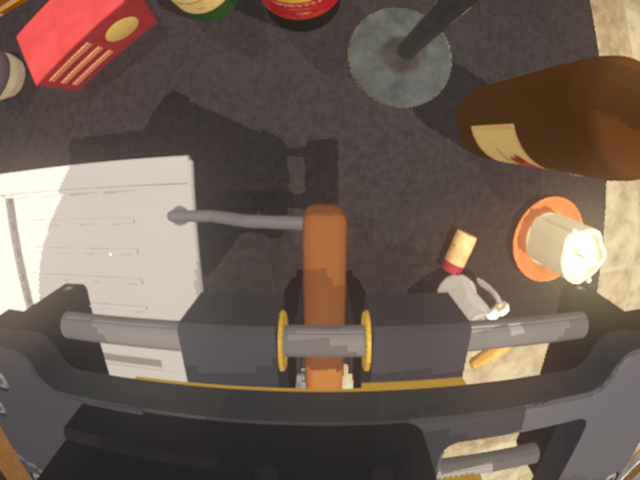

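```bash
python3 - <<'E'
import cv2,numpy as np
s=cv2.imread("pics/s2.png")
cv2.imwrite("pics/s2c.png",cv2.resize(s[215:375,310:450],(525,600),interpolation=cv2.INTER_CUBIC))
E
```

```text
(no output)
```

View pics/s2c.png

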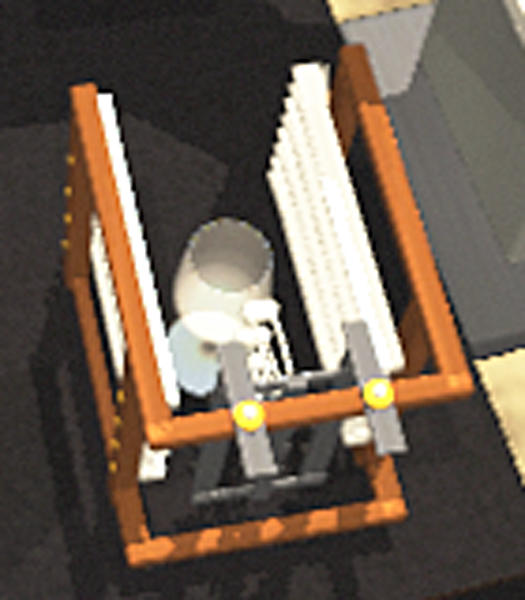

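```bash
python3 - <<'E'
from mv import *
t=lambda x,y:(110+x/4,240+y/4)
s=lambda x,y:(310+x/3.75,215+y/3.75)
for n,a,b in (("LOB",t(105,28),s(148,445)),("ROB",t(58,445),s(470,390)),("LOF",t(622,52),s(72,88)),("LIF",t(622,80),s(95,85)),("ROF",t(596,474),s(365,45)),("RIF",t(596,445),s(345,48)),
 ("Lrail4 outer f",t(685,95),s(98,95)),("Rrail4 inner f",t(683,402),s(295,66)),("Rrail4 outer f",t(678,455),s(327,66))):
    print(n,tri(ray("top",a),ray("side",b)))
# line-plane triangulation of left/right rail lip edges and bars: intersect the two interpretation planes
def line(ta,tb,sa,sb):
    def pl(n,a,b):
        p,d1=ray(n,a);_,d2=ray(n,b);N=np.cross(d1,d2);N/=np.linalg.norm(N);return N,N@p
    n1,k1=pl("top",ta,tb);n2,k2=pl("side",sa,sb);d=np.cross(n1,n2);d/=np.linalg.norm(d);d*=np.sign(d[1])
    out=[np.linalg.solve(np.array([n1,n2,[0,1,0]]),[k1,k2,y]) for y in(180,280,380)]
    return d,out
print("Lbar outer",line(t(105,28),t(622,52),s(72,88),s(148,445)))
print("Lbar inner",line(t(128,60),t(622,80),s(95,85),s(165,400)))
print("Rbar outer",line(t(58,445),t(596,474),s(383,100),s(470,380)))
print("Rbar inner",line(t(85,417),t(596,445),s(362,103),s(440,378)))
print("Rrail inner",line(t(208,380),t(683,402),s(310,130),s(390,365)))
E
```

```text
LOB (array([571.46, 404.56, 244.75]), [1.8, 1.8])
ROB (array([390.85, 417.85, 245.82]), [1.5, 1.5])
LOF (array([553.83, 177.1 , 247.08]), [0.9, 0.9])
LIF (array([540.53, 177.71, 246.67]), [0.1, 0.1])
ROF (array([371.58, 190.29, 245.41]), [0.4, 0.4])
RIF (array([384.07, 189.93, 246.13]), [0.8, 0.8])
Lrail4 outer f (array([535.9 , 155.04, 199.02]), [5.5, 5.5])
Rrail4 inner f (array([399.46, 157.22, 180.74]), [1.9, 1.9])
Rrail4 outer f (array([376.49, 159.68, 175.02]), [0.9, 0.9])
Lbar outer (array([ 0.08,  1.  , -0.03]), [array([554.15, 180.  , 241.68]), array([561.95, 280.  , 238.17]), array([569.76, 380.  , 234.67])])
Lbar inner (array([ 0.07,  1.  , -0.05]), [array([540.7 , 180.  , 246.96]), array([548.1 , 280.  , 242.02]), array([555.49, 380.  , 237.08])])
Rbar outer (array([ 0.08,  1.  , -0.01]), [array([370.35, 180.  , 244.77]), array([378.36, 280.  , 243.7 ]), array([386.37, 380.  , 242.64])])
Rbar inner (array([ 0.08,  0.99, -0.07]), [array([382.46, 180.  , 244.25]), array([390.48, 280.  , 237.46]), array([398.51, 380.  , 230.66])])
Rrail inner (array([0.07, 0.99, 0.12]), [array([402.85, 180.  , 180.59]), array([410.04, 280.  , 192.55]), array([417.22, 380.  , 204.51])])
```

```bash
cat > rk.py <<'E'
from mv import *
O=np.array([468.9,264]); YW=np.radians(85.6); D=np.array([np.cos(YW),np.sin(YW)])
E
python3 - <<'E'
from rk import *
g=O-381*D; print(g,step([*g,381],YW-np.pi))
E
```

```text
[ 439.67 -115.88] (array([-10.65,   4.38,  -0.  ]), array([ 0.08,  0.04, -2.06]))
```

Call:
arm_command([
  [-0.5,0.2,0,0,0,-0.1],
  [-1.5,0.6,0,0,0,-0.3],
  [-2.7,1.1,0,0,0,-0.5],
  [-4,1.6,0,0,0,-0.8],
  [-5.3,2.2,0,0,0,-1],
  [-6.6,2.7,0,0,0,-1.3],
  [-7.9,3.2,0,0,0,-1.5],
  [-9.1,3.7,0,0,0,-1.8],
  [-10,4.1,0,0,0,-2],
  [-10.5,4.3,0,0,0,-2.1],
  [-10.7,4.4,0,0,0,-2.1],
  [-10.7,4.4,0,0,0,-2.1],
])

```text
t: 4.82
eef_pos: [439.6, -115.1, 381.8]
tcp_rot: [-3.141, -0.0, -1.646]
ft_force: [-0.0, -0.2, -2.2]
opening: 0.192
```

```bash
python3 - <<'E'
from rk import *
from cell import read_camera
for k in range(3): read_camera("side")
s=state();print(s["eef_pos"],s["tcp_rot"],s["ft_force"],s["moment"],s["opening"])
S=read_camera("side")[:,:,::-1];T=read_camera("top")[:,:,::-1]
cv2.imwrite("pics/s3.png",S);cv2.imwrite("pics/t3.png",T)
# expected back corners
for z in (180,):
  for sgn in(1,-1):
    P=np.array([*(O-136*D+sgn*70*np.array([-D[1],D[0]])),z]); print(P,proj("top",P),proj("side",P))
a=cv2.resize(T[230:370,230:370],(400,400),interpolation=cv2.INTER_CUBIC)
b=cv2.resize(S[170:310,290:430],(400,400),interpolation=cv2.INTER_CUBIC)
cv2.imwrite("pics/c3.png",np.hstack([a,b]))
E
```

```text
[ 439.76 -115.78  381.7 ] [-3.14 -0.   -1.65] [ 0.04  0.17 -4.05] [-0.36  0.04 -0.01] 0.185396239832243
[388.67 133.77 180.  ] [293.17 347.06] [388.98 223.83]
[528.26 123.03 180.  ] [297.43 271.47] [333.2  232.07]
```

View pics/c3.png

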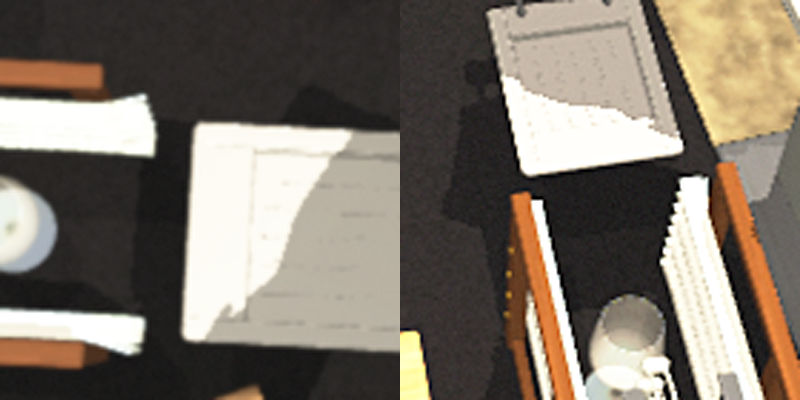

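```bash
cat > edge.py <<'E'
from rk import *
def edges(T,cols,rows=(255,365),z=185,th=90,gray=None):
    G=T.astype(float).min(2) if gray is None else gray
    up=[];lo=[]
    for c in cols:
        col=G[rows[0]:rows[1],c]; i=np.where(col>th)[0]
        a,b=i[0],i[-1]
        up.append((c,rows[0]+a-(col[a]-th)/max(col[a]-col[a-1],1)));lo.append((c,rows[0]+b+(col[b]-th)/max(col[b]-col[b+1],1)))
    out=[]
    for L in(up,lo):
        P=np.array([plane("top",q,z)[:2] for q in L]);k=np.polyfit(P[:,1],P[:,0],1);r=P[:,0]-np.polyval(k,P[:,1])
        ok=abs(r)<2; k=np.polyfit(P[ok,1],P[ok,0],1); out.append((k,P[:,1].min(),P[:,1].max(),np.std(r[ok]),ok.mean()))
    return out
E
python3 - <<'E'
from edge import *
T=cv2.imread("pics/t3.png")
for z in(182,186):
  for k,a,b,s,o in edges(T,range(303,362),z=z): print("tray edge",k,"yaw",90-np.degrees(np.arctan(k[0])),"x at y=60",np.polyval(k,60),a,b,s,o)
print("center line x at 60", O[0]+(60-O[1])*D[0]/D[1])
# back edge
G=T.astype(float).min(2);q=[]
for r in range(282,342):
    row=G[r,286:310];i=np.where(row>90)[0][0];q.append(plane("top",(286+i-(row[i]-90)/max(row[i]-row[i-1],1),r),184)[:2])
q=np.array(q);k=np.polyfit(q[:,0],q[:,1],1);print("back",k,np.polyval(k,460),"yaw",90+np.degrees(np.arctan(k[0])))
# right rail inner lip (upper edge of lower white strip) z~187 ; left rail4
for lo,hi,nm in((300,350,"Rinner"),):
  P=[]
  for c in range(175,265):
    col=G[lo:hi,c];i=np.where(col>130)[0][0];P.append(plane("top",(c,lo+i-(col[i]-130)/max(col[i]-col[i-1],1)),188)[:2])
  P=np.array(P);k=np.polyfit(P[:,1],P[:,0],1);r=P[:,0]-np.polyval(k,P[:,1]);ok=abs(r)<1.5;k=np.polyfit(P[ok,1],P[ok,0],1)
  print(nm,k,"yaw",90-np.degrees(np.arctan(k[0])),ok.mean(),"lateral from centreline",(np.polyval(k,280)-(O[0]+(280-O[1])*D[0]/D[1]))*D[1])
# bars: outer edges via saturation
hsv=cv2.cvtColor(T,cv2.COLOR_BGR2HSV);m=(hsv[...,1]>120)&(hsv[...,2]>70)&(hsv[...,0]<18)
for sl,first in(((240,270),True),((340,368),False)):
  P=[]
  for c in range(165,256):
    i=np.where(m[sl[0]:sl[1],c])[0]
    if len(i): P.append(plane("top",(c,sl[0]+(i[0]-.5 if first else i[-1]+.5)),246)[:2])
  P=np.array(P);k=np.polyfit(P[:,1],P[:,0],1);r=P[:,0]-np.polyval(k,P[:,1]);ok=abs(r)<1.5;k=np.polyfit(P[ok,1],P[ok,0],1)
  print("bar outer",k,"yaw",90-np.degrees(np.arctan(k[0])),ok.mean(),[(np.polyval(k,y)-(O[0]+(y-O[1])*D[0]/D[1]))*D[1] for y in(200,380)])
E
```

```text
tray edge [  0.09 517.28] yaw 85.00205902768337 x at y=60 522.5277649517863 3.8090530534871476 112.57777831024399 0.41909876691723763 1.0
tray edge [  0.08 374.85] yaw 85.38269496290937 x at y=60 379.6954788061194 9.952663336915592 115.85495396232017 0.23393098814863633 1.0
tray edge [  0.09 516.72] yaw 85.00205902768305 x at y=60 521.9671302481473 4.232809000663096 112.5556524792364 0.4173807316733124 1.0
tray edge [  0.08 374.88] yaw 85.38269496290943 x at y=60 379.7216585387776 10.351234435494916 115.81939382008278 0.23297202163760655 1.0
center line x at 60 453.2030554773404
back [ -0.08 165.5 ] 128.96857416811395 yaw 85.45902472991912
Rinner [  0.02 474.82] yaw 89.02713123361549 0.05555555555555555 lateral from centreline 9.416680026364963
bar outer [  0.08 541.59] yaw 85.52436639844854 1.0 [np.float64(92.99095658297875), np.float64(93.22929326241224)]
bar outer [  0.08 356.42] yaw 85.67321665713264 1.0 [np.float64(-92.15530322224787), np.float64(-92.38597749922364)]
```

Call:
arm_command([
  [0,-0.1,0.05,0,0,-0.1],
  [-0.2,-0.25,0.15,0,0,-0.3],
  [-0.6,-0.25,0.15,0,0,-0.3],
  [-1.1,-0.25,0.15,0,0,-0.3],
  [-1.7,-0.25,0.15,0,0,-0.3],
  [-2.3,-0.25,0.15,0,0,-0.3],
  [-2.9,-0.25,0.15,0,0,-0.3],
  [-3.4,-0.25,0.15,0,0,-0.3],
  [-3.8,-0.25,0.15,0,0,-0.3],
  [-4.1,-0.25,0.15,0,0,-0.3],
  [-4.3,-0.25,0.15,0,0,-0.3],
  [-4.3,-0.25,0.15,0,0,-0.3],
])

```text
t: 6.07
eef_pos: [445.3, -72.4, 380.2]
tcp_rot: [-3.142, -0.0, -1.641]
ft_force: [0.5, 0.2, -2.5]
opening: 0.185
```

```bash
python3 - <<'E'
from edge import *
from cell import read_camera
read_camera("side")
S=read_camera("side")[:,:,::-1];T=np.ascontiguousarray(read_camera("top")[:,:,::-1])
s=state();print(s["eef_pos"],s["tcp_rot"],s["ft_force"],s["moment"],s["opening"])
for k,a,b,sd,o in edges(T,range(292,345),z=184): print("tray edge yaw",90-np.degrees(np.arctan(k[0])),"lateral at y=90",(np.polyval(k,90)-(O[0]+(90-O[1])*D[0]/D[1]))*D[1],sd,o)
a=cv2.resize(T[230:370,210:350],(400,400),interpolation=cv2.INTER_CUBIC)
b=cv2.resize(S[190:330,290:430],(400,400),interpolation=cv2.INTER_CUBIC)
cv2.imwrite("pics/c4.png",np.hstack([a,b]))
E
```

```text
[445.34 -72.83 380.2 ] [ 3.14 -0.   -1.64] [ 0.75  0.02 -2.63] [-0.33  0.06 -0.03] 0.18710430926255026
tray edge yaw 85.19697592326125 lateral at y=90 69.88094578861796 0.4165598499531409 1.0
tray edge yaw 85.71839011613214 lateral at y=90 -71.99346994260836 0.23150476158075534 1.0
```

View pics/c4.png

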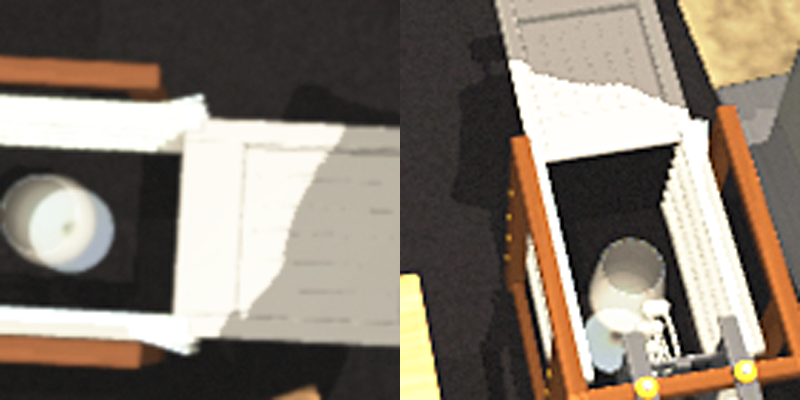

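Call:
arm_command([
  [-0.2,-0.1,0,0,0,0],
  [-0.5,-0.1,0,0,0,0],
  [-0.9,-0.1,0,0,0,0],
  [-1.3,-0.1,0,0,0,0],
  [-1.7,-0.1,0,0,0,0],
  [-2.1,-0.1,0,0,0,0],
  [-2.4,-0.1,0,0,0,0],
  [-2.6,-0.1,0,0,0,0],
  [-2.6,-0.1,0,0,0,0],
])

```text
t: 6.97
eef_pos: [448.2, -46.4, 380.2]
tcp_rot: [3.142, -0.0, -1.641]
ft_force: [-0.5, -1.1, -3.1]
opening: 0.187
```

```bash
python3 - <<'E'
from edge import *
s=state();print(s["eef_pos"],s["tcp_rot"],s["ft_force"],s["moment"])
d=s["eef_pos"][:2]-O;print("rack x,lat(+x side)",d@D+155,d@np.array([D[1],-D[0]]))
E
```

```text
[448.16 -46.42 380.22] [ 3.14 -0.   -1.64] [-0.48 -1.09 -3.1 ] [-0.32  0.01 -0.03]
rack x,lat(+x side) -156.0981425875645 3.1411190201907395
```

Call:
arm_command([
  [-0.3,0,0,0,0,0],
  [-0.8,0,0,0,0,0],
  [-1.5,-0.01,0,0,0,0],
  [-2.2,-0.02,0,0,0,0],
  [-2.9,-0.02,0,0,0,0],
  [-3.6,-0.03,0,0,0,0],
  [-4.3,-0.03,0,0,0,0],
  [-5,-0.03,0,0,0,0],
  [-5.6,-0.04,0,0,0,0],
  [-6,-0.04,0,0,0,0],
  [-6.2,-0.04,0,0,0,0],
  [-6.2,-0.04,0,0,0,0],
])

```text
t: 7.97
eef_pos: [453.0, 15.3, 380.2]
tcp_rot: [-3.142, -0.0, -1.641]
ft_force: [-0.7, 0.6, -2.9]
opening: 0.187
```

```bash
cat > st.py <<'E'
from rk import *
s=state();print(s["t"],s["eef_pos"],s["tcp_rot"],s["ft_force"],s["moment"],s["opening"])
d=s["eef_pos"][:2]-O;print("tray rack x,lat",d@D+155,d@np.array([D[1],-D[0]]))
E
python3 st.py
```

```text
7.9667 [452.98  15.34 380.21] [-3.14 -0.   -1.64] [-0.68  0.56 -2.91] [-0.35  0.03  0.07] 0.18695171637385205
tray rack x,lat -94.1533613782315 3.2053722683240675
```

Call:
arm_command([
  [-0.3,0,0,0,0,0],
  [-0.7,0,0,0,0,0],
  [-1.1,-0.01,0,0,0,0],
  [-1.5,-0.01,0,0,0,0],
  [-1.9,-0.01,0,0,0,0],
  [-2.3,-0.02,0,0,0,0],
  [-2.6,-0.02,0,0,0,0],
  [-2.8,-0.02,0,0,0,0],
  [-2.8,-0.02,0,0,0,0],
])

```text
t: 8.72
eef_pos: [455.2, 43.3, 380.2]
tcp_rot: [3.142, -0.0, -1.641]
ft_force: [-0.2, -1.1, -2.4]
opening: 0.186
```

Call:
arm_command([
  [-0.2,0,0,0,0,0],
  [-0.4,0,0,0,0,0],
  [-0.6,0,0,0,0,0],
  [-0.8,0,0,0,0,0],
  [-1,0,0,0,0,0],
  [-1,0,0,0,0,0],
])

```text
t: 9.22
eef_pos: [455.9, 53.1, 380.2]
tcp_rot: [-3.142, -0.0, -1.642]
ft_force: [0.1, -1.0, -2.4]
opening: 0.189
```

Call:
arm_command([
  [-0.2,0,0,0,0,0],
  [-0.4,0,0,0,0,0],
  [-0.6,0,0,0,0,0],
  [-0.8,0,0,0,0,0],
  [-1,0,0,0,0,0],
  [-1,0,0,0,0,0],
])

```text
t: 9.72
eef_pos: [456.6, 63.1, 380.2]
tcp_rot: [-3.142, -0.0, -1.641]
ft_force: [-0.8, -0.0, -3.1]
opening: 0.189
```

Call:
arm_command([
  [-0.2,0,0,0,0,0],
  [-0.4,0,0,0,0,0],
  [-0.6,-0.01,0,0,0,0],
  [-0.8,-0.01,0,0,0,0],
  [-1,-0.01,0,0,0,0],
  [-1,-0.01,0,0,0,0],
])

```text
t: 10.22
eef_pos: [457.4, 72.8, 380.2]
tcp_rot: [3.142, -0.001, -1.641]
ft_force: [-0.1, -3.2, -3.4]
opening: 0.186
```

Call:
arm_command([
  [-0.2,0,0,0,0,0],
  [-0.4,0,0,0,0,0],
  [-0.6,-0.01,0,0,0,0],
  [-0.8,-0.01,0,0,0,0],
  [-1,-0.01,0,0,0,0],
  [-1,-0.01,0,0,0,0],
])

```text
t: 10.72
eef_pos: [458.2, 83.2, 380.2]
tcp_rot: [-3.142, 0.0, -1.642]
ft_force: [-0.2, 1.1, -4.0]
opening: 0.191
```

Call:
arm_command([
  [-0.2,0,0,0,0,0],
  [-0.4,0,0,0,0,0],
  [-0.6,-0.01,0,0,0,0],
  [-0.8,-0.01,0,0,0,0],
  [-1,-0.01,0,0,0,0],
  [-1,-0.01,0,0,0,0],
])

```text
t: 11.22
eef_pos: [459.0, 93.1, 380.2]
tcp_rot: [-3.142, 0.0, -1.642]
ft_force: [-0.1, 0.9, -4.1]
opening: 0.189
```

```bash
python3 st.py
```

```text
11.2167 [459.02  93.13 380.2 ] [-3.14  0.   -1.64] [-0.12  0.86 -4.14] [-0.46 -0.04  0.01] 0.18867189142121854
tray rack x,lat -16.123012096708464 3.2580512723154733
```

Call:
arm_command([
  [-0.2,0,0,0,0,0],
  [-0.4,0,0,0,0,0],
  [-0.6,-0.01,0,0,0,0],
  [-0.8,-0.01,0,0,0,0],
  [-1,-0.01,0,0,0,0],
  [-1,-0.01,0,0,0,0],
])

```text
t: 11.72
eef_pos: [459.8, 103.1, 380.2]
tcp_rot: [-3.142, 0.0, -1.642]
ft_force: [0.3, 1.5, -4.2]
opening: 0.188
```

Call:
arm_command([
  [-0.15,0,0,0,0,0],
  [-0.3,0,0,0,0,0],
  [-0.45,0,0,0,0,0],
  [-0.6,0,0,0,0,0],
  [-0.6,0,0,0,0,0],
])

```text
t: 12.13
eef_pos: [460.2, 109.0, 380.2]
tcp_rot: [-3.142, 0.0, -1.642]
ft_force: [0.6, -0.0, -4.7]
opening: 0.184
```

Call:
arm_command([
  [-0.1,0,0,0,0,0],
  [-0.2,0,0,0,0,0],
  [-0.3,0,0,0,0,0],
  [-0.4,0,0,0,0,0],
  [-0.4,0,0,0,0,0],
])

```text
t: 12.55
eef_pos: [460.5, 112.9, 380.2]
tcp_rot: [-3.142, 0.0, -1.642]
ft_force: [1.1, -0.3, -5.1]
opening: 0.187
```

Call:
arm_command([
  [-0.1,0,0,0,0,0],
  [-0.2,0,0,0,0,0],
  [-0.3,0,0,0,0,0],
  [-0.3,0,0,0,0,0],
])

```text
t: 12.88
eef_pos: [460.8, 116.0, 380.2]
tcp_rot: [-3.141, 0.0, -1.642]
ft_force: [0.6, 1.7, -5.2]
opening: 0.186
```

Call:
arm_command([
  [-0.1,0,0,0,0,0],
  [-0.2,0,0,0,0,0],
  [-0.2,0,0,0,0,0],
])

```text
t: 13.13
eef_pos: [460.9, 117.9, 380.2]
tcp_rot: [-3.141, 0.0, -1.642]
ft_force: [-0.2, 2.5, -5.0]
opening: 0.19
```

Call:
arm_command([
  [-0.1,0,0,0,0,0],
  [-0.2,0,0,0,0,0],
  [-0.2,0,0,0,0,0],
])

```text
t: 13.38
eef_pos: [461.0, 119.6, 380.2]
tcp_rot: [3.141, -0.001, -1.642]
ft_force: [-0.1, -1.3, -3.1]
opening: 0.184
```

Call:
arm_command([
  [-0.05,0,0,0,0,0],
  [-0.1,0,0,0,0,0],
  [-0.1,0,0,0,0,0],
])

```text
t: 13.63
eef_pos: [461.1, 120.4, 380.2]
tcp_rot: [3.141, -0.001, -1.642]
ft_force: [-1.0, -6.3, -2.8]
opening: 0.186
```

```bash
python3 st.py
```

```text
13.6333 [461.06 120.35 380.24] [ 3.14 -0.   -1.64] [-0.95 -6.31 -2.78] [-1.55  0.17 -0.08] 0.1860761675173414
tray rack x,lat 11.174131638448586 3.2058480633715956
```

Call:
arm_command([
  [-0.03,0,0,0,0,0],
  [-0.06,0,0,0,0,0],
  [-0.06,0,0,0,0,0],
])

```text
t: 13.88
eef_pos: [461.1, 120.8, 380.2]
tcp_rot: [3.141, -0.002, -1.642]
ft_force: [-0.9, -9.1, -2.2]
opening: 0.188
```

```bash
python3 - <<'E'
from st import *
from cell import read_camera
S=read_camera("side")[:,:,::-1];T=read_camera("top")[:,:,::-1]
a=cv2.resize(T[230:370,110:250],(400,400),interpolation=cv2.INTER_CUBIC)
b=cv2.resize(S[230:370,310:450],(400,400),interpolation=cv2.INTER_CUBIC)
cv2.imwrite("pics/c5.png",np.hstack([a,b]))
E
```

```text
13.8833 [461.08 120.75 380.23] [ 3.14 -0.   -1.64] [-0.92 -9.07 -2.22] [-1.94  0.15 -0.07] 0.18810920528154257
tray rack x,lat 11.575764368673447 3.1901801908816667
```

View pics/c5.png

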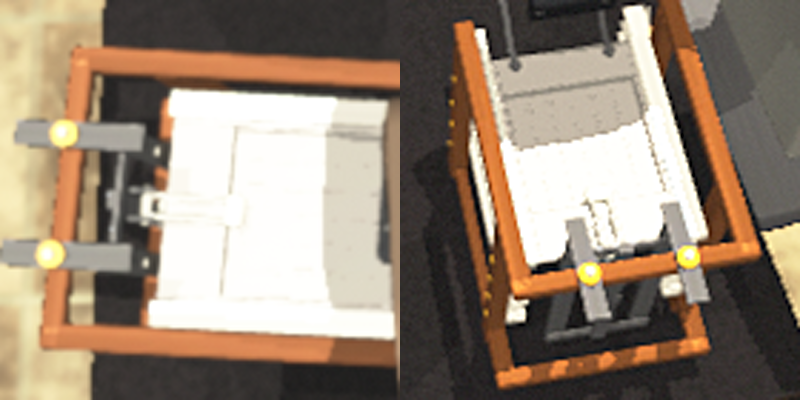

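Call:
arm_command([
  [0,0,0,0,0,0],
  [0,0,0,0,0,0],
  [0,0,0,0,0,0],
  [0,0,0,0,0,0],
  [0,0,0,0,0,0],
  [0,0,0,0,0,0],
], jaw=4.2)

```text
t: 14.48
eef_pos: [461.2, 121.4, 380.3]
tcp_rot: [-3.141, 0.0, -1.642]
ft_force: [0.2, -0.4, -0.5]
opening: 0.441
```

Call:
arm_command([
  [0,0,-0.3,0,0,0],
  [0,0,-0.8,0,0,0],
  [0,0,-1.5,0,0,0],
  [0,0,-2.5,0,0,0],
  [0,0,-4,0,0,0],
  [0,0,-6,0,0,0],
  [0,0,-8,0,0,0],
  [0,0,-10,0,0,0],
  [0.5,0,-11.5,0,0,0],
  [2,0,-12.5,0,0,0],
  [4,0,-13,0,0,0],
  [6,0,-13,0,0,0],
])

```text
t: 15.48
eef_pos: [456.5, 61.0, 512.2]
tcp_rot: [-3.139, 0.0, -1.641]
ft_force: [1.0, 0.1, -0.4]
opening: 0.442
```

Call:
arm_command([
  [2,0,0,0,0,0],
  [4,0,0,0,0,0],
  [6,0,0,0,0,0],
  [8,0,0,0,0,0],
  [10,0,0,0,0,0],
  [12,0,0,0,0,0],
  [13,0,0,0,0,0],
  [13,0,0,0,0,0],
  [13,0,0,0,0,0],
])

```text
t: 16.23
eef_pos: [447.6, -68.2, 510.5]
tcp_rot: [-3.141, 0.0, -1.643]
ft_force: [-1.4, 0.7, -0.7]
opening: 0.444
```

```bash
python3 - <<'E'
from st import *
from cell import read_camera
S=read_camera("side")[:,:,::-1];T=read_camera("top")[:,:,::-1]
a=cv2.resize(T[180:380,110:310],(400,400),interpolation=cv2.INTER_CUBIC)
b=cv2.resize(S[200:400,230:430],(400,400),interpolation=cv2.INTER_CUBIC)
cv2.imwrite("pics/c6.png",np.hstack([a,b]))
E
```

```text
16.2333 [447.56 -68.18 510.54] [-3.14  0.   -1.64] [-1.42  0.68 -0.74] [ 0.03  0.02 -0.01] 0.44390851212194393
tray rack x,lat -177.8389712427101 4.207244346362067
```

View pics/c6.png

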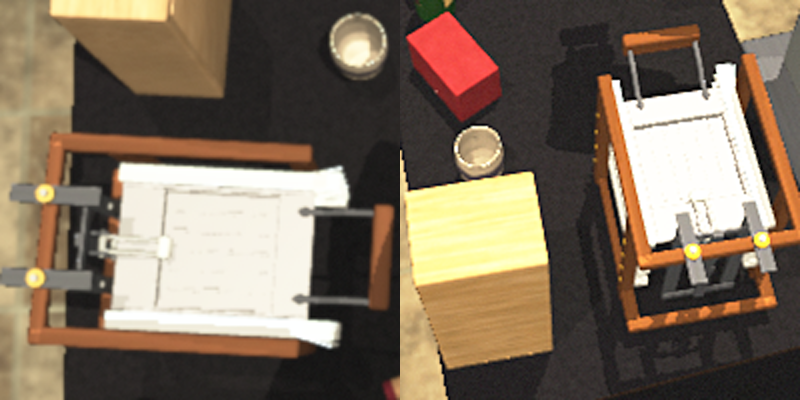

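```bash
python3 - <<'E'
from rk import *
print(plane("top",(110+380/2,180+257/2),215))
from cell import job_done
job_done()
E
```

```text
[456.26 119.28 215.  ]
the job is handed in; nothing more can be done
```

The tray is in the rack on the top rail pair (rails 4), pushed home and released. The job was handed in at about 16 s of the 48 s allowed.

- **Choice of rails:** The camera views show the glass inside the rack and the beaker outside. The beaker's rim measured 80 mm high, as the text says. My one triangulation of the glass rim gave 114 mm, against 155 mm in the text. I took that point as badly picked on see-through glass and went by the text's height, which leaves only rails 4 clear.
- **Roller and stop:** The push rose to about 3 N where the roller met the flange, less than the 4–8 N described, though I read it only at the end of each move. The tray was then drawn forward by about 2.5 N as the roller dropped. The push then built up against the back stop to 9 N at most, with the tray at rack x ≈ +11 mm.
- **Last look:** After release the roller sits just behind the back flange. The grip is still within about 2 mm along the rack of where I let go. The beaker, the gift box and the rack look undisturbed in the pictures. The glass is now hidden under the tray, but the push forces showed no sign of touching it.
- **Measurement disagreement:** By the top camera the tray sat 1 to 2.5 mm off the rack's centreline before entry. The side camera put it almost on the line. I followed the top camera, and the tray entered without resistance.

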